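# Seat the board carrier in the soldering fixture

### The arm

A 6-joint arm with a two-finger parallel gripper is mounted at the origin on the work surface. World frame = base frame: x ahead of the robot, y to its left, z up, the work surface at z = 0. Lengths are in mm, angles in rad, forces in N, time in s.
With the tool pointing down it reaches from about 300 to 775 mm from the base axis. Payload 14.6 kg.
Tool frame: the origin (TCP) lies between the finger pads; the fingertips stand manip.tip_reach ahead of it and the grasp point (between the pads) lies 5 mm behind it (manip.tip_reach is the distance from the TCP to the fingertips, in mm); z points along the fingers, y is the line along which they close (so a half turn about z gives the same grasp; the last joint's range is limited). The gripper opens to 94 mm and grips with 3 to 60 N. Pads are 16 mm wide; open, the fingers measure 119 mm over their backs; the gripper's body (75 mm by 177 mm) begins 78 mm behind the grasp point.
Start: joints at [-1.243, 0.3, 1.521, -0, 1.321, -0.067], TCP at [211.535, -507.683, 219.446] pointing down, gripper open.
Joint ranges: [-3.03, 3.03], [-0.79, 2.21], [0.23, 2.52], [-1.04, 4.18], [0, 3.07], [-2.55, 2.55]. Speed limits (rad/s): [2.22, 2.22, 2.57, 3.14, 3.14, 3.14].

### API

Orientations are given as [roll, pitch, yaw] about the fixed x, y, z axes, in that order (R = Rz(yaw) Ry(pitch) Rx(roll)).
In Python, from cell import manip gives the robot as it stands. The module is installed in compiled form; this text tells all that it offers.
- The arm moves only by the shell command python3 -m creep 'ROWS' [FORCE]. ROWS is JSON, a list of rows, each a list of 3 entries, a list of its own where there are three numbers: the opening, from -1 (shut) to 1 (fully open), then the shift along the tool's x, y, z in cm, then the turn about the tool's z in units of 5 degrees (1.0 is 5 degrees). In form: [[grip, [tx, ty, tz], roll], ...]. A call has 1 to 12 rows; each row is the pose to reach, as a shift and turn from the pose commanded when the call began, along the tool's axes at that moment; what a row does not reach only later rows make up. A row lasts 1/10 s, in which the tool goes at most 50 mm and 8.59 degrees, less where a joint would pass 70% of its speed; a pose out of reach is approached as far as the arm can. A call with a gripper value outside its range is refused whole. The fingers move at their own pace and stop on an object; FORCE is the grip in N (left out, the last holds). Time passes only in rows, so rows that repeat a pose let the fingers close. It gives the time, the measured TCP pose, the force, the opening and the grip force at its end, in the units of the state.
- manip.read_state(): the state, without advancing time (a new reading comes with each control period).
- manip.camera(name): name is "scene" or "top" or "wrist"; returns the picture (420x560x3 uint8, red, green, blue); there is no depth.
- manip.camera_params(name): a dict with "fovy" (degrees; the focal length in pixels is half the picture's height over the tangent of half this angle, whatever the lens; pixels are square), "cx", "cy" (the principal point, pixels), "origin" and "attitude" of the camera in the world. Camera axes: x right, y down, z forward; pixel columns grow to the right and rows downward; lengths in mm; the calibration is good to about 2 mm. A picture is of the moment at which its call begins: read the wrist's pose just before it. camera_params takes no time and is no camera call; for the wrist camera it gives the pose at the moment of the call.
- manip.sign_off(): hands the job in; it is judged then, once.
The state is a dict: "clock": time; "joints": joint angles; "qd": joint speeds; "effort": joint torques, N m; "eef_pos": TCP position; "eef_rot": TCP orientation; "wrist_force": force on the tool from outside, world axes, zero at the start; "moment": the same for the moment, N m; "finger_gap": finger opening in mm; "finger_force": force on a finger pad.
Only numpy, scipy, OpenCV 4.12 (cv2) and the standard library are available. Lean on these libraries where they do the work, as an engineer would, in place of code of your own. Each camera call takes 0.05 s, during which the arm holds its last target. There are 200 camera calls.

### The job

Get the board ready for soldering: push the black board carrier along the aluminium fixture plate until it sits snugly in the corner, one long edge flat against the far blue rail and one end against the blue end stop. Then push the red pin of the steel clip round until the clip points squarely across the carrier's rim. Push everything gently with the fingertips, do not pinch or lift anything, do not touch the green board or its parts, and leave the tools around the fixture where they are.

Things in the scene. Friction and masses are not known exactly. Their poses are not given: they have to be found in the camera images.
- fixture: Fixed soldering fixture: aluminium plate 230 (x) x 300 (y) mm, top 12 mm above the bench. Origin: centre of the underside, bench level; x away from the robot at yaw 0, y left, z up. On the plate, 12 mm high, both blue: the far rail, x 85 to 99 mm, y -130 to 120 (its face at x = 85), and the left end stop, y 120 to 134 mm, x -35 to 75 (its face at y = 120). The rest is bare.
- seat (a point): The place on the plate's top (fixture x = 40, y = 55 mm, z = 12 mm) where the carrier's origin lies when the carrier touches both rail and end stop squarely. Axes as the fixture's.
- carrier: Loose black board carrier, a flat frame 90 (x) x 130 (y) x 12 mm, 0.2 to 0.45 kg with its board, lying flat on the plate. Origin: centre of the underside; axes parallel to the fixture's when seated. Its top rim is 12 mm wide all round. It takes 1 to 5 N to slide it.
- board: Green circuit board 64 x 104 mm fixed in the carrier's recess: not to be touched. Origin: centre of its underside, 8 mm above the carrier's underside, axes as the carrier's. Parts in the half towards +x end below the carrier's rim; at x below -10 mm capacitors, a connector and a terminal block stand up to 12 mm above the rim, none within 15 mm of the carrier's outer edges.
- clip (a joint): Steel clip that swivels level on a screw in the top of the blue rail. 0: parked along the rail, pointing to the fixture's -y; grows clockwise seen from above; 1.57: points to the fixture's -x, squarely over the seated carrier's rim. Range -0.2 to 2.2 rad; friction (1 N at the pin) keeps it where left. Arm 44 mm long, 12 wide, 4 thick, its underside 2 mm above rail and carrier.
- clip_hinge (a point): The clip's axis, on the rail's middle (fixture x = 92, y = 35 mm), at the underside of the clip's arm, 26 mm above the bench. Axes as the fixture's.
- clip_pin (a point): Centre of the top of the clip's red upright pin, 10 mm in diameter and 24 mm tall, 40 mm from the clip's axis; its top is 54 mm above the bench, its foot 30 mm.
- tip_cleaner: Black round tip-cleaner pot with brass wool, 72 mm in diameter, 52 mm high, loose. Origin: centre of the underside.
- flux: Small amber flux bottle, 38 mm in diameter, 85 mm high, loose, standing. Origin: centre of the underside.
- spool: Solder spool with blue flanges standing on end, 64 mm in diameter, 50 mm high, loose. Origin: centre of the underside.
- cutters: Side cutters with blue handles lying flat, 135 mm long (x from -101 to 33 mm), 46 mm wide, 12 mm high, loose. Origin: under the pivot; x towards the jaws.
- tweezers: Dark steel tweezers lying flat, 130 mm long along x (from -63 to 66 mm), 16 mm wide, 8 mm high, loose. Origin: bench level near the middle.
- iron_stand: Soldering-iron stand, base 170 x 85 mm, with a yellow sponge and an iron in a steel coil rising to about 210 mm, loose. Origin: centre of the underside; the iron leans out towards +x.
- parts_tray: Red open parts tray, 75 x 105 x 28 mm, loose. Origin: centre of the underside.
Mind the look-alikes: they are no part of the job. Of the things that look like the carrier, the middle-sized one is meant.

How it is judged (in metres and radians):
On the way, in this order (a step that is already met when the one before it is completed fails the run):
1. the carrier is seated against rail and end stop, the clip not yet swung over it (x of carrier in the frame of seat between -0.0025 and 0.0025 m and y of carrier in the frame of seat between -0.0025 and 0.0025 m and angle between the x axis of carrier and the x axis of seat, either way round below 0.025 rad and value of joint clip below 0.9 rad), for 0.2 s.
2. the clip points across the seated carrier's rim (x of carrier in the frame of seat between -0.0025 and 0.0025 m and y of carrier in the frame of seat between -0.0025 and 0.0025 m and angle between the x axis of carrier and the x axis of seat, either way round below 0.025 rad and value of joint clip between 1.2 and 1.95 rad), for 0.2 s.
At the end, for the whole second after the job is handed in: The carrier lies flat and at rest within 2.5 mm of touching both the rail and the end stop and within 1.4 degrees of square, and the clip is at rest within about 21 degrees of pointing squarely across the rim (1.2 to 1.95 rad) (all of step 2 and linear speed of carrier below 0.01 m/s and velocity of joint clip between -0.05 and 0.05 rad/s and angle between carrier's own z axis and vertical below 0.03 rad).
It fails at once if the carrier is lifted off the plate or tipped (z of carrier in the frame of seat above 0.005 m or angle between carrier's own z axis and vertical above 0.08 rad).
It fails at once if the board or a part on it is touched (contact force between the fingers and board above 1 N).
It fails at once if the clip is pinched or forced (over 20 N from the fingers) (contact force between the fingers and clip above 20 N).
It fails at once if the carrier is squeezed or rammed (over 60 N from the fingers) (contact force between the fingers and carrier above 60 N).
It fails at once if a tool or container round the fixture is moved more than 15 mm (distance of any of tip_cleaner, flux, spool, cutters, tweezers, iron_stand, parts_tray from where it was at the start of the episode above 0.015 m).
It also fails if it takes over 64 s, if anything falls off the work surface, if the arm or the gripper's body presses on something with over 40 N, if the wrist force passes 120 N, or if a joint passes its speed limit or range.

## Working session

There is one attempt and no reset: what is moved stays moved. The work goes in short steps, Python scripts to look and compute and a shell command to move; the robot and the scene stay as the last step left them, time stands still between calls to the robot, and variables do not carry over. Pictures are saved under pics/ and viewed, at most 10 in all, crops included, and the job is handed in when it is done.

```bash
mkdir -p pics; ls; python3 - <<'E'
from cell import manip
import cv2
s=manip.read_state();print(s, manip.tip_reach)
for n in("top","scene"):
    cv2.imwrite(f"pics/{n}0.png",manip.camera(n)[:,:,::-1]);print(n,manip.camera_params(n))
E
```

```text
pics
{'clock': 0.0, 'joints': array([-1.24257182e+00,  3.00458541e-01,  1.52158314e+00, -3.53631142e-05,
        1.32069047e+00, -6.66023386e-02]), 'qd': array([ 1.22999910e-03,  6.99477180e-04, -8.05721425e-04, -2.13806393e-05,
        4.10491304e-04, -2.38178479e-03]), 'effort': array([-5.79673051e-04, -5.31805480e+01, -3.52734554e+01,  7.07484456e-02,
        2.43933289e-02, -8.38829601e-05]), 'eef_pos': array([ 211.46511669, -507.4564465 ,  218.89233831]), 'eef_rot': array([-3.14045341e+00, -4.16599700e-05,  3.94835596e-01]), 'wrist_force': array([ 0.41363915, -0.12795647, -1.03230731]), 'moment': array([0.00931173, 0.00400017, 0.0111595 ]), 'finger_force': 0.0, 'finger_gap': 93.85282314460389} 14.0
top {'fovy': 55.06483839182621, 'cx': 278.3411117985995, 'cy': 212.97420568981724, 'origin': array([ 358.19470737,  -15.42877703, 1402.79046849]), 'attitude': array([-3.0079116,  0.0043319, -1.5894274])}
scene {'fovy': 42.75141205390024, 'cx': 288.5135178756525, 'cy': 199.65258543433927, 'origin': array([1623.41351196, -467.2625399 ,  853.25302733]), 'attitude': array([-2.16557113,  0.0113582 ,  1.18284285])}
```

View pics/top0.png

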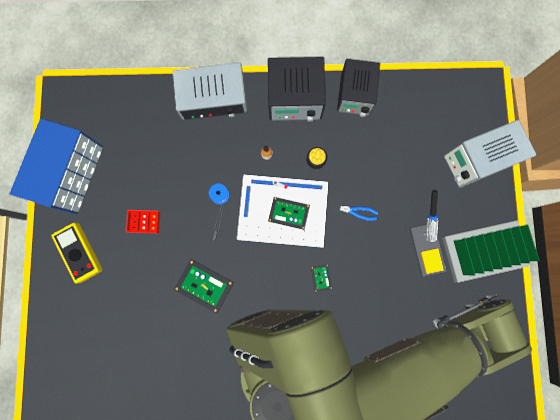

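View pics/scene0.png

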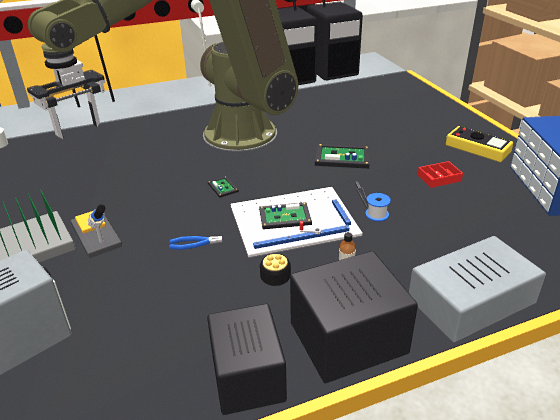

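The three lookalikes are at top-image pixels (204,285) large, (290,212) middle, lying on the plate, and (321,278) small. The middle one fits, being the middle-sized one and on the fixture. The clip is at about (283,186). I'll measure the poses and make a confirming crop.

```bash
cat > h.py <<'E'
import numpy as np, cv2
from scipy.spatial.transform import Rotation as Ro
from cell import manip
def ray(P,uv,z):
    """pixels (N,2) -> world points on plane z"""
    f=210/np.tan(np.radians(P["fovy"]/2)); uv=np.atleast_2d(np.float64(uv))
    d=np.c_[(uv[:,0]-P["cx"])/f,(uv[:,1]-P["cy"])/f,np.ones(len(uv))]
    d=d@Ro.from_euler("xyz",P["attitude"]).as_matrix().T
    o=P["origin"]; return o+d*((z-o[2])/d[:,2])[:,None]
def biggest(m,near=None):
    c,_=cv2.findContours(m.astype(np.uint8),cv2.RETR_EXTERNAL,cv2.CHAIN_APPROX_NONE)
    return max(c,key=cv2.contourArea)
E
python3 - <<'E'
from h import *
P=manip.camera_params("top"); I=cv2.imread("pics/top0.png"); H=cv2.cvtColor(I,cv2.COLOR_BGR2HSV)
cv2.imwrite("pics/crop0.png",cv2.resize(I[130:310,170:390],None,fx=3.3,fy=3.3,interpolation=cv2.INTER_CUBIC))
roi=np.zeros(I.shape[:2],bool); roi[165:255,225:335]=1
c=biggest((H[...,2]>200)&(H[...,1]<40)&roi)
w=ray(P,cv2.convexHull(c)[:,0],12)[:,:2].astype(np.float32); r=cv2.minAreaRect(w); print("plate",r,"centroid",cv2.boxPoints(r).round())
b=(H[...,0]>100)&(H[...,0]<125)&(H[...,1]>120)&roi
cs,_=cv2.findContours(b.astype(np.uint8),cv2.RETR_EXTERNAL,cv2.CHAIN_APPROX_NONE)
for c in cs:
    if len(c)>8: print("blue",cv2.minAreaRect(ray(P,c[:,0],24)[:,:2].astype(np.float32)))
k=((H[...,2]<80)|((H[...,0]>45)&(H[...,0]<90)&(H[...,1]>90))); k[:190]=0;k[236:]=0;k[:,:262]=0;k[:,318:]=0
c=biggest(k); print("carrier",cv2.minAreaRect(ray(P,c[:,0],24)[:,:2].astype(np.float32)))
red=((H[...,0]<6)|(H[...,0]>174))&(H[...,1]>150)&roi; red[200:]=0
print("pin",ray(P,np.argwhere(red)[:,::-1].mean(0),50),red.sum())
for n,uv,z in [("flux",(266,152),80),("pot",(317,157),52),("spool",(218,194),50),("cutjaw",(342,209),6),("tweez",(217,225),5),("large",(204,285),12)]: print(n,ray(P,uv,z).round())
E
```

```text
plate ((554.8308715820312, -28.104629516601562), (299.23046875, 231.1491241455078), 83.87458038330078) centroid [[ 424. -165.]
 [ 654. -189.]
 [ 686.  108.]
 [ 456.  133.]]
blue ((612.1224975585938, 164.35231018066406), (13.915179252624512, 52.958763122558594), 89.94415283203125)
blue ((587.9472045898438, 96.34392547607422), (11.780279159545898, 106.41970825195312), 83.92130279541016)
blue ((639.8192749023438, -91.7866439819336), (144.0443878173828, 11.687736511230469), 83.81272888183594)
blue ((654.4824829101562, 43.79173278808594), (74.34075927734375, 11.51938247680664), 84.03010559082031)
carrier ((544.028564453125, -47.66386413574219), (124.23822784423828, 84.96023559570312), 75.84119415283203)
pin [[632.76568894 -39.16325736  50.        ]] 6
flux [[745.  25.  80.]]
pot [[ 732. -150.   52.]]
spool [[609. 192.  50.]]
cutjaw [[ 556. -236.    6.]]
tweez [[508. 202.   5.]]
large [[303. 245.  12.]]
```

View pics/crop0.png

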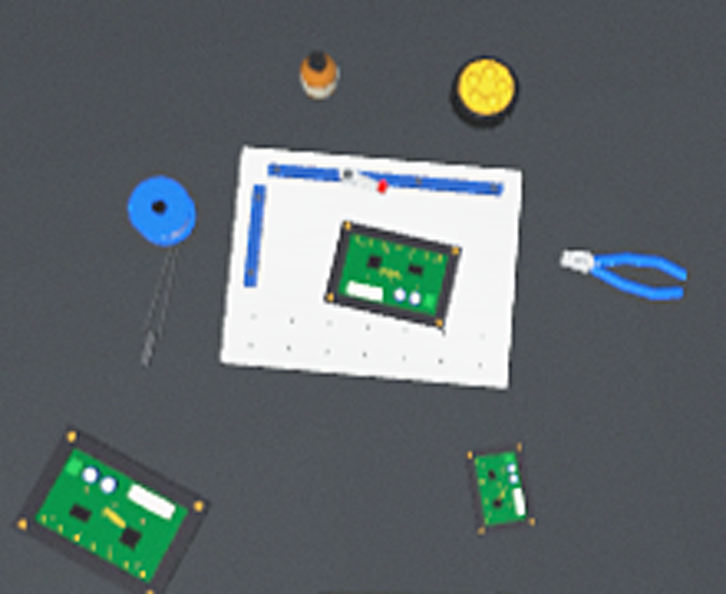

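The crop confirms the middle-sized carrier at crop px (393,272), lying on the white plate. The rails are at (385,180) and (255,235), the red pin at (382,186), and the clip is nearly parked at about 0.3 rad. The fixture yaw is about −6.1° and the carrier about −14.2°. I'll push with two open fingers, so first I go above the near side and look through the wrist camera.

```bash
cat >> h.py <<'E'
FC=np.array([554.8,-28.1]); FY=np.radians(-6.13)
def plan(fx,fy,ztip,yawdeg=0):
    """shift (cm, tool axes) and roll units to bring TCP to fixture (fx,fy), tips at ztip, tool x at yawdeg in fixture"""
    s=manip.read_state(); R=Ro.from_euler("xyz",s["eef_rot"]).as_matrix()
    c,si=np.cos(FY),np.sin(FY); w=np.r_[FC+[c*fx-si*fy,si*fx+c*fy],ztip+manip.tip_reach]
    dy=(s["eef_rot"][2]-FY-np.radians(yawdeg)+np.pi)%(2*np.pi)-np.pi
    return (R.T@(w-s["eef_pos"])/10).round(2), round(np.degrees(dy)/5,3)
def here():
    s=manip.read_state(); d=s["eef_pos"][:2]-FC; c,si=np.cos(FY),np.sin(FY)
    return np.r_[c*d[0]+si*d[1],-si*d[0]+c*d[1],s["eef_pos"][2]-14].round(1),np.degrees(s["eef_rot"][2]-FY).round(2),s["wrist_force"].round(1),s["clock"]
E
python3 -c "
from h import *;print(plan(-78,-17,200))"
```

```text
(array([ 42.48, -33.31,   0.53]), np.float64(5.75))
```

```bash
python3 -m creep '[[1,[42.5,-33.3,0],5.75],[1,[42.5,-33.3,0],5.75],[1,[42.5,-33.3,0],5.75],[1,[42.5,-33.3,0],5.75],[1,[42.5,-33.3,0],5.75],[1,[42.5,-33.3,0],5.75],[1,[42.5,-33.3,0],5.75],[1,[42.5,-33.3,0],5.75],[1,[42.5,-33.3,0],5.75],[1,[42.5,-33.3,0],5.75],[1,[42.5,-33.3,0],5.75],[1,[42.5,-33.3,0],5.75]]'
```

```text
clock: 1.3
eef_pos: [477.0, -32.9, 219.0]
eef_rot: [-3.141, 0.001, -0.102]
wrist_force: [0.1, -0.4, 0.2]
finger_gap: 93.9
finger_force: 0.0
```

```bash
python3 - <<'E'
from h import *
P=manip.camera_params("wrist"); I=manip.camera("wrist")[:,:,::-1].copy(); print(P,here())
cv2.imwrite("pics/w1.png",I)
E
```

```text
{'fovy': 62.01374929134234, 'cx': 283.19095742347145, 'cy': 210.09708857723692, 'origin': array([559.02605944, -42.3345563 , 384.65341972]), 'attitude': array([ 2.85741650e+00,  3.78026074e-04, -1.67254209e+00])} (array([-77.5, -15.1, 204.9]), np.float64(0.23), array([ 0.5, -0. , -0.2]), 1.35)
```

View pics/w1.png

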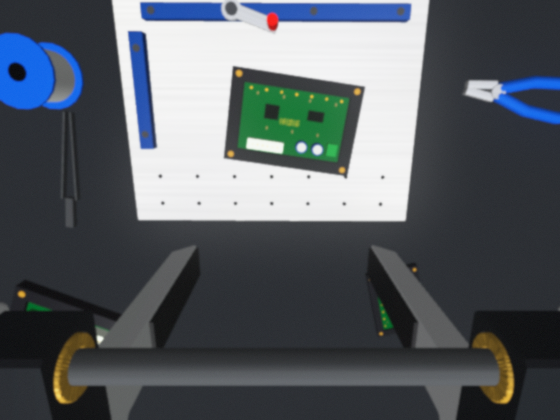

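The view shows the carrier corners at (237,68), (364,88), (347,177) and (226,157), the rail along the top, the end stop at (142,90), the pin at (272,20) and the plate's near edge at row 220. Next I refine the fixture and carrier poses from this.

```bash
cat >> h.py <<'E'
def fx(w):
    d=w[:,:2]-FC; c,si=np.cos(FY),np.sin(FY); return np.c_[c*d[:,0]+si*d[:,1],-si*d[:,0]+c*d[:,1]]
def line(x,y):  # slope, value at 0 by robust fit y(x)
    vx,vy,x0,y0=cv2.fitLine(np.float32(np.c_[x,y]),cv2.DIST_HUBER,0,.01,.01).ravel(); return np.degrees(np.arctan2(vy,vx)),y0-x0*vy/vx
def measure(I,P):
    H=cv2.cvtColor(I,cv2.COLOR_BGR2HSV)
    white=(H[...,2]>130)&(H[...,1]<60)
    # near plate edge: last white row per column, z=12
    cols=np.arange(150,400,5); rows=np.array([np.max(np.nonzero(white[:240,c])[0],initial=0) for c in cols])+.5
    e=fx(ray(P,np.c_[cols,rows],12)); k=e[:,0]<-95; 
    if k.sum()>5: print("near edge: x",np.median(e[k,0]).round(1),"expect -115; slope",line(e[k,1],e[k,0]))
    blue=(H[...,0]>100)&(H[...,0]<128)&(H[...,1]>130)&(H[...,2]>50)
    # blue -> white boundary going down = foot of rail/stop
    p=np.argwhere(blue)[:,::-1]; q=fx(ray(P,p,12))
    r=p[(q[:,0]>78)&(q[:,1]<105)&(q[:,1]>-125)]
    foot=np.array([[c,r[r[:,0]==c,1].max()+.5] for c in np.unique(r[:,0])]) if len(r) else np.empty((0,2))
    if len(foot)>5:
        g=fx(ray(P,foot,12)); print("rail foot x",np.median(g[:,0]).round(1),"expect 85; slope",line(g[:,1],g[:,0]))
    s=p[(q[:,0]<70)&(q[:,0]>-30)&(q[:,1]>100)&(q[:,1]<150)]
    foot=np.array([[s[s[:,1]==c,0].max()+.5,c] for c in np.unique(s[:,1])]) if len(s) else np.empty((0,2))
    if len(foot)>5:
        g=fx(ray(P,foot,12)); print("stop foot y",np.median(g[:,1]).round(1),"expect 120; slope",line(g[:,0],g[:,1]))
    q=None
    U,V=np.meshgrid(np.arange(560),np.arange(420)); F=fx(ray(P,np.c_[U.ravel(),V.ravel()],24)).reshape(420,560,2)
    k=~white&~blue&(F[...,0]>-105)&(F[...,0]<84)&(abs(F[...,1])<118)&(V<235)&((H[...,2]<90)|((H[...,0]>45)&(H[...,0]<90)&(H[...,1]>90)))
    k=cv2.morphologyEx(k.astype(np.uint8),cv2.MORPH_OPEN,np.ones((5,5)))
    c=cv2.convexHull(biggest(k))[:,0]; m=cv2.minAreaRect(fx(ray(P,c,24)).astype(np.float32)); print("carrier",m)
    red=((H[...,0]<6)|(H[...,0]>174))&(H[...,1]>150)&(F[...,0]>0)&(V<240)&(abs(F[...,1])<110)
    if red.sum()>10:
        t=biggest(red); print("pin px",t[:,0].mean(0),"at z54 fixture",fx(ray(P,t[:,0].min(0)*.5+t[:,0].max(0)*.5,52)).round(1))
E
python3 - <<'E'
from h import *
P={'fovy': 62.01374929134234, 'cx': 283.19095742347145, 'cy': 210.09708857723692, 'origin': np.array([559.02605944, -42.3345563 , 384.65341972]), 'attitude': np.array([ 2.85741650e+00,  3.78026074e-04, -1.67254209e+00])}
measure(cv2.imread("pics/w1.png"),P)
E
```

```text
near edge: x -115.6 expect -115; slope (np.float32(-0.30742955), np.float32(-115.34572))
rail foot x 86.7 expect 85; slope (np.float32(0.06912827), np.float32(86.96201))
stop foot y 121.9 expect 120; slope (np.float32(-0.5150307), np.float32(122.08741))
carrier ((-8.472259521484375, -22.282440185546875), (126.93085479736328, 87.172607421875), 81.89956665039062)
pin px [272.13513514  21.24324324] at z54 fixture [[76.8 -3.6]]
```

```bash
python3 -m creep '[[1,[-0.1,0.5,4],0.05],[1,[-0.1,0.5,8],0.05],[1,[-0.1,0.5,12],0.05],[1,[-0.1,0.5,15],0.05],[1,[-0.1,0.5,17],0.05],[1,[-0.1,0.5,18],0.05],[1,[-0.1,0.5,18.6],0.05],[1,[-0.1,0.5,18.9],0.05],[1,[-0.1,0.5,18.9],0.05]]'; python3 -c "
from h import *;print(here(),plan(-13,-20,16))"
```

```text
clock: 2.25
eef_pos: [474.5, -41.9, 30.9]
eef_rot: [3.142, -0.001, -0.112]
wrist_force: [1.0, 0.3, 0.1]
finger_gap: 94.0
finger_force: 0.0
(array([-78.4, -22.3,  16.9]), np.float64(-0.26), array([1. , 0.3, 0.1]), 2.25) (array([ 6.54, -0.26,  0.1 ]), np.float64(-0.052))
```

```bash
python3 -m creep '[[1,[0.5,0,0.1],0],[1,[1,0,0.1],0],[1,[1.4,0,0.1],0],[1,[1.8,0,0.1],0],[1,[2.2,0,0.1],0],[1,[2.6,0,0.1],0],[1,[3,0,0.1],0],[1,[3.4,0,0.1],0],[1,[3.8,0,0.1],0],[1,[4.2,0,0.1],0],[1,[4.6,0,0.1],0],[1,[5,0,0.1],0]]'; python3 -m creep '[[1,[0.3,0,0],0],[1,[0.6,0,0],0],[1,[0.8,0,0],0],[1,[0.8,0,0],0]]'; python3 - <<'E'
from h import *
P=manip.camera_params("wrist"); I=manip.camera("wrist")[:,:,::-1].copy(); print(here())
cv2.imwrite("pics/w2.png",I); measure(I,P)
E
```

```text
clock: 3.45
eef_pos: [524.2, -47.3, 29.4]
eef_rot: [-3.142, 0.0, -0.111]
wrist_force: [-2.0, 0.4, 1.3]
finger_gap: 93.8
finger_force: 1.1
clock: 3.85
eef_pos: [532.2, -48.2, 29.4]
eef_rot: [-3.142, -0.001, -0.111]
wrist_force: [0.9, 0.2, -0.1]
finger_gap: 94.1
finger_force: 0.0
(array([-20.4, -22.4,  15.5]), np.float64(-0.25), array([ 0.8, -0.2,  0.6]), 3.9)
rail foot x 85.8 expect 85; slope (np.float32(0.13224067), np.float32(85.91184))
stop foot y 121.3 expect 120; slope (np.float32(-0.2439209), np.float32(121.33063))
carrier ((39.32251739501953, -17.108627319335938), (129.34642028808594, 80.06253051757812), 89.77063751220703)
pin px [231.91463415  65.58536585] at z54 fixture [[77.8 -4.3]]
```

View pics/w2.png

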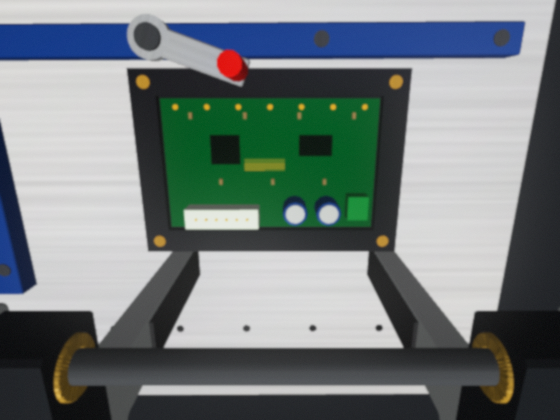

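The carrier is now square and about 7 mm from the rail: top edge at row 69, rail foot at row 58. I'll close the gap slowly, then check force.

```bash
python3 -m creep '[[1,[0.2,0,0],0.05],[1,[0.4,0,0],0.05],[1,[0.5,0,0],0.05],[1,[0.6,0,0],0.05],[1,[0.65,0,0],0.05]]';python3 -m creep '[[1,[0.05,0,0],0],[1,[0.1,0,0],0]]'; python3 -m creep '[[1,[0.05,0,0],0],[1,[0.1,0,0],0]]'; python3 -c "
from h import *;print(here())"
```

```text
clock: 4.4
eef_pos: [537.0, -48.8, 29.3]
eef_rot: [3.141, 0.004, -0.115]
wrist_force: [-15.2, -0.4, 11.1]
finger_gap: 94.2
finger_force: 7.3
clock: 4.6
eef_pos: [537.2, -48.9, 29.3]
eef_rot: [3.141, 0.006, -0.115]
wrist_force: [-22.1, 0.7, 15.8]
finger_gap: 94.2
finger_force: 10.5
clock: 4.8
eef_pos: [537.3, -48.9, 29.2]
eef_rot: [3.141, 0.008, -0.115]
wrist_force: [-26.5, 0.5, 20.2]
finger_gap: 94.2
finger_force: 13.7
(array([-15.1, -22.5,  15.2]), np.float64(-0.46), array([-26.5,   0.5,  20.2]), 4.8)
```

Firm against the rail at about 26 N. Now I back off, lift, turn 90° and narrow the fingers for the end push, keeping clear of the clip.

```bash
python3 -m creep '[[1,[-1,0,0],0],[1,[-2,0,0],0],[1,[-2,0,-2],0],[1,[-2,0,-5],0]]'; python3 -c "
from h import *;print(plan(32,-112,65,90))"
```

```text
clock: 5.2
eef_pos: [519.3, -46.6, 78.9]
eef_rot: [-3.141, 0.003, -0.116]
wrist_force: [-0.1, 0.2, 1.0]
finger_gap: 93.8
finger_force: 0.0
(array([ 6.61,  8.92, -0.03]), np.float64(-18.1))
```

```bash
python3 -m creep '[[-0.15,[1,4,0],-1.7],[-0.15,[3,8.9,0],-3.4],[-0.15,[6.6,8.9,0],-5.1],[-0.15,[6.6,8.9,0],-6.8],[-0.15,[6.6,8.9,0],-8.5],[-0.15,[6.6,8.9,0],-10.2],[-0.15,[6.6,8.9,0],-11.9],[-0.15,[6.6,8.9,0],-13.6],[-0.15,[6.6,8.9,0],-15.3],[-0.15,[6.6,8.9,0],-17],[-0.15,[6.6,8.9,0],-18.1],[-0.15,[6.6,8.9,0],-18.1]]'; python3 - <<'E'
from h import *
P=manip.camera_params("wrist"); I=manip.camera("wrist")[:,:,::-1].copy(); print(here(),plan(32,-112,16,90),manip.read_state()["finger_gap"])
cv2.imwrite("pics/w3.png",I); measure(I,P)
E
```

```text
clock: 6.4
eef_pos: [575.6, -142.8, 79.5]
eef_rot: [3.141, 0.0, 1.465]
wrist_force: [0.3, 0.4, 0.1]
finger_gap: 40.0
finger_force: 0.0
(array([  33. , -111.8,   65.5]), np.float64(89.87), array([ 0.5, -0.2,  0.2]), 6.45) (array([-0.02, -0.1 ,  4.95]), np.float64(-0.026)) 40.092143265346856
rail foot x 101.3 expect 85; slope (np.float32(2.2842116), np.float32(101.97307))
carrier ((39.57057189941406, -26.960956573486328), (88.87872314453125, 108.550048828125), 0.08806796371936798)
pin px [368.51470588  54.13235294] at z54 fixture [[76.9 -4.4]]
```

View pics/w3.png

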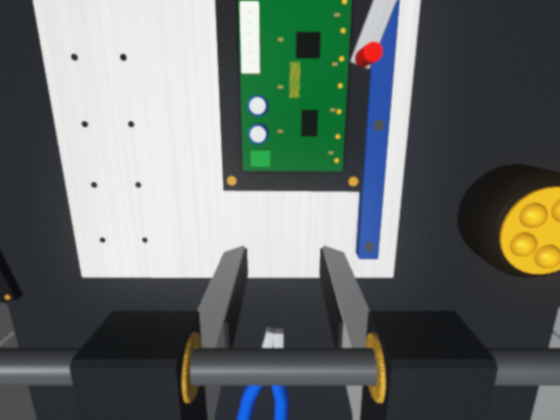

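The carrier's free end is at row 190, cols 223–360, with its long side on the rail, and both fingers (cols ~237 and 330) line up with it. Descend and push along the rail.

```bash
python3 -m creep '[[-0.15,[0,0,2],0],[-0.15,[0,0,3.5],0],[-0.15,[0,0,4.5],0],[-0.15,[0,0,4.95],0],[-0.15,[0.5,0,4.95],0],[-0.15,[1,0,4.95],0],[-0.15,[1.4,0,4.95],0],[-0.15,[1.8,0,4.95],0],[-0.15,[2.2,0,4.95],0],[-0.15,[2.6,0,4.95],0],[-0.15,[3,0,4.95],0]]'; python3 -m creep '[[-0.15,[0.4,0,0],0],[-0.15,[0.8,0,0],0],[-0.15,[1.2,0,0],0],[-0.15,[1.6,0,0],0],[-0.15,[2,0,0],0],[-0.15,[2.4,0,0],0],[-0.15,[2.8,0,0],0],[-0.15,[3.2,0,0],0],[-0.15,[3.6,0,0],0],[-0.15,[4,0,0],0]]';  python3 -m creep '[[-0.15,[0.4,0,0],0],[-0.15,[0.8,0,0],0],[-0.15,[1.2,0,0],0]]'; python3 -c "
from h import *;print(here())"
```

```text
clock: 7.55
eef_pos: [579.1, -112.9, 30.2]
eef_rot: [3.141, 0.0, 1.464]
wrist_force: [-0.4, -1.9, 2.2]
finger_gap: 40.0
finger_force: 1.1
clock: 8.55
eef_pos: [583.2, -72.9, 29.9]
eef_rot: [-3.142, -0.0, 1.464]
wrist_force: [0.2, -2.6, 1.9]
finger_gap: 39.9
finger_force: 1.2
clock: 8.85
eef_pos: [584.5, -61.0, 29.9]
eef_rot: [-3.142, -0.0, 1.464]
wrist_force: [0.0, -1.9, 2.0]
finger_gap: 39.6
finger_force: 1.2
(array([ 33.1, -29.5,  15.9]), np.float64(90.0), array([ 0. , -1.9,  2. ]), 8.85)
```

```bash
python3 -m creep '[[-0.15,[0.2,0,0],0],[-0.15,[0.4,0,0],0],[-0.15,[0.6,0,0],0],[-0.15,[0.7,0,0],0]]';python3 -m creep '[[-0.15,[0.1,0,0],0],[-0.15,[0.2,0,0],0]]'; python3 -m creep '[[-0.15,[0.1,0,0],0],[-0.15,[0.15,0,0],0]]'; python3 -c "
from h import *;print(here())"
```

```text
clock: 9.25
eef_pos: [585.2, -54.2, 29.9]
eef_rot: [-3.142, 0.0, 1.464]
wrist_force: [0.2, -2.4, 0.4]
finger_gap: 39.9
finger_force: 1.1
clock: 9.45
eef_pos: [585.4, -52.3, 29.9]
eef_rot: [-3.142, -0.0, 1.464]
wrist_force: [0.1, -2.2, 1.9]
finger_gap: 39.7
finger_force: 1.1
clock: 9.65
eef_pos: [585.6, -50.8, 30.0]
eef_rot: [3.142, 0.0, 1.464]
wrist_force: [0.6, -2.1, 1.2]
finger_gap: 40.2
finger_force: 1.2
(array([ 33.1, -19.3,  16. ]), np.float64(90.0), array([ 0.6, -2.1,  1.2]), 9.65)
```

```bash
python3 -m creep '[[-0.15,[0.1,0,0],0],[-0.15,[0.15,0,0],0]]';python3 -m creep '[[-0.15,[0.1,0,0],0],[-0.15,[0.15,0,0],0]]'; python3 -c "
from h import *;print(here())"
```

```text
clock: 9.85
eef_pos: [585.7, -50.6, 29.9]
eef_rot: [-3.142, 0.002, 1.464]
wrist_force: [-1.5, -14.1, 1.2]
finger_gap: 40.1
finger_force: 7.0
clock: 10.05
eef_pos: [585.7, -50.4, 30.0]
eef_rot: [3.142, 0.004, 1.464]
wrist_force: [-3.2, -23.2, 0.9]
finger_gap: 40.4
finger_force: 11.7
(array([ 33.1, -18.8,  16. ]), np.float64(89.99), array([ -3.2, -23.2,   0.9]), 10.05)
```

It has met the end stop (23 N). Back off, rise for a look at the corner.

```bash
python3 -m creep '[[-0.15,[-1,0,0],0],[-0.15,[-2.5,0,0],0],[-0.15,[-2.5,0,-4],0],[-0.15,[-2.5,0,-8],0],[-0.15,[-2.5,0,-12],0],[-0.15,[-2.5,0,-15],0],[-0.15,[-2.5,0,-15],0]]'; python3 - <<'E'
from h import *
P=manip.camera_params("wrist"); I=manip.camera("wrist")[:,:,::-1].copy(); print(here())
cv2.imwrite("pics/w4.png",I); cv2.imwrite("pics/w4c.png",cv2.resize(I[0:300,60:480],None,fx=1.9,fy=1.9,interpolation=cv2.INTER_CUBIC)); measure(I,P)
E
```

```text
clock: 10.75
eef_pos: [584.7, -73.4, 184.4]
eef_rot: [3.135, 0.0, 1.464]
wrist_force: [-0.3, -0.7, -0.6]
finger_gap: 40.0
finger_force: 0.0
(array([ 33.6, -41.8, 167.6]), np.float64(89.99), array([ 0. , -0.2, -1. ]), 10.8)
rail foot x 99.1 expect 85; slope (np.float32(1.586161), np.float32(98.648994))
stop foot y 124.6 expect 120; slope (np.float32(2.9243937), np.float32(121.358826))
carrier ((39.495079040527344, 54.51180648803711), (125.97200775146484, 88.38985443115234), 89.95696258544922)
pin px [331.53125 158.6875 ] at z54 fixture [[77.8 -2.7]]
```

View pics/w4c.png

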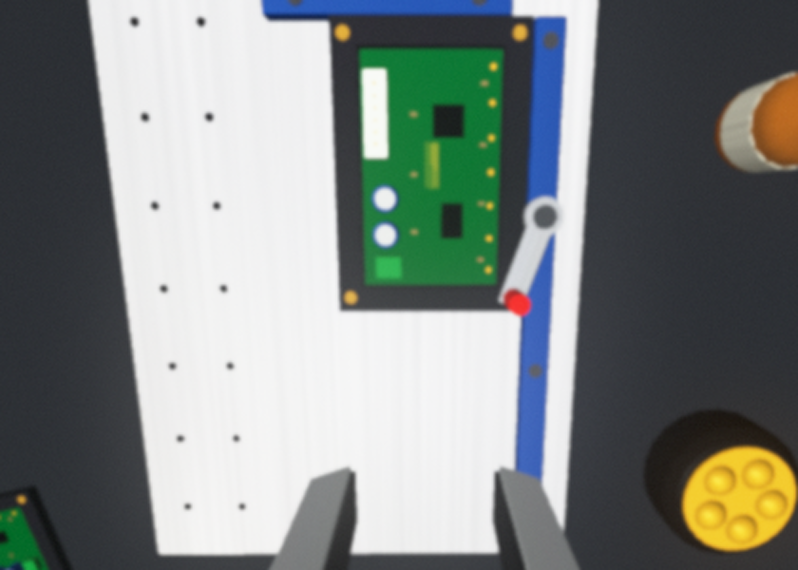

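The carrier is snug against the stop (crop row 16) and rail (cols 525–533), with no white gap visible. The centre measures (39.5, 54.5) and yaw is about 0. The pin is at crop (517,303). I'll close the fingers, turn 45° and get behind the pin over the rail.

```bash
python3 -c "
from h import *;print(plan(99,-20,130,135))"
```

```text
(array([2.18, 6.52, 3.78]), np.float64(-9.002))
```

```bash
python3 -m creep '[[-1,[0,3,0],-1.5],[-1,[1,6.5,0],-3],[-1,[2.2,6.5,1],-4.5],[-1,[2.2,6.5,2],-6],[-1,[2.2,6.5,3],-7.5],[-1,[2.2,6.5,3.8],-9],[-1,[2.2,6.5,3.8],-9],[-1,[2.2,6.5,3.8],-9]]'; python3 - <<'E'
from h import *
P=manip.camera_params("wrist"); I=manip.camera("wrist")[:,:,::-1].copy(); print(here(),plan(99,-20,38,135),manip.read_state()["finger_gap"])
cv2.imwrite("pics/w5.png",I); measure(I,P)
E
```

```text
clock: 11.6
eef_pos: [649.9, -57.9, 141.1]
eef_rot: [-3.141, -0.001, 2.245]
wrist_force: [0.2, 0.1, -0.3]
finger_gap: 0.4
finger_force: 0.0
(array([ 98. , -19.5, 127.6]), np.float64(134.78), array([-0.8,  0.3,  0.4]), 11.65) (array([-0.11,  0.04,  8.96]), np.float64(-0.044)) 0.6134912602365878
rail foot x 100.1 expect 85; slope (np.float32(0.071619585), np.float32(100.094635))
stop foot y 136.2 expect 120; slope (np.float32(-2.6827111), np.float32(138.26204))
carrier ((39.471981048583984, 54.252193450927734), (88.80290222167969, 127.48599243164062), 0.007938315160572529)
pin px [280.51282051 184.30769231] at z54 fixture [[77.6 -2.5]]
```

View pics/w5.png

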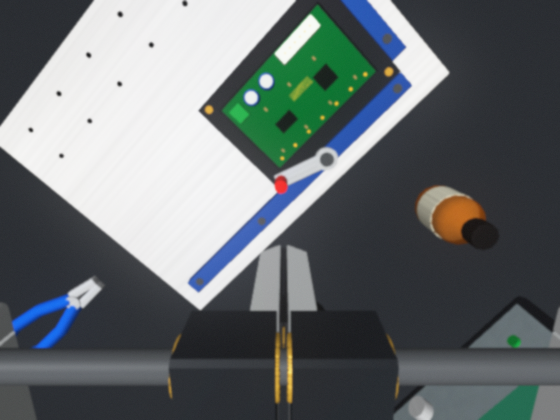

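The pin (281,184) is straight ahead of the closed fingers (col 285), and nothing is underneath them. Descend and sweep it diagonally.

```bash
python3 -m creep '[[-1,[0,0,3],0],[-1,[0,0,6],0],[-1,[0,0,8],0],[-1,[0,0,8.9],0],[-1,[0.5,0,8.9],0],[-1,[0.8,0,8.9],0],[-1,[1.1,0,8.9],0],[-1,[1.4,0,8.9],0],[-1,[1.7,0,8.9],0],[-1,[2,0,8.9],0]]'; python3 -m creep '[[-1,[0.3,0,0],0],[-1,[0.6,0,0],0],[-1,[0.9,0,0],0],[-1,[1.2,0,0],0],[-1,[1.5,0,0],0]]'; python3 - <<'E'
from h import *
P=manip.camera_params("wrist"); I=manip.camera("wrist")[:,:,::-1].copy(); print(here())
cv2.imwrite("pics/w6.png",I); measure(I,P)
E
```

```text
clock: 12.65
eef_pos: [637.7, -42.1, 53.3]
eef_rot: [3.141, 0.0, 2.249]
wrist_force: [0.3, -2.0, -0.4]
finger_gap: 0.5
finger_force: 0.6
clock: 13.15
eef_pos: [628.1, -30.3, 52.9]
eef_rot: [-3.142, -0.0, 2.249]
wrist_force: [0.2, -0.9, 0.3]
finger_gap: 0.4
finger_force: 0.5
(array([72.9,  5.9, 38.9]), np.float64(135.01), array([-0.6, -0.1, -0.1]), 13.2)
rail foot x 102.9 expect 85; slope (np.float32(0.23348862), np.float32(102.60256))
stop foot y 136.8 expect 120; slope (np.float32(-0.13458538), np.float32(136.91183))
carrier ((39.30571365356445, 53.99404525756836), (89.26744079589844, 128.04176330566406), 0.03702680021524429)
pin px [272.25490196 233.56862745] at z54 fixture [[54.2 15.8]]
```

View pics/w6.png

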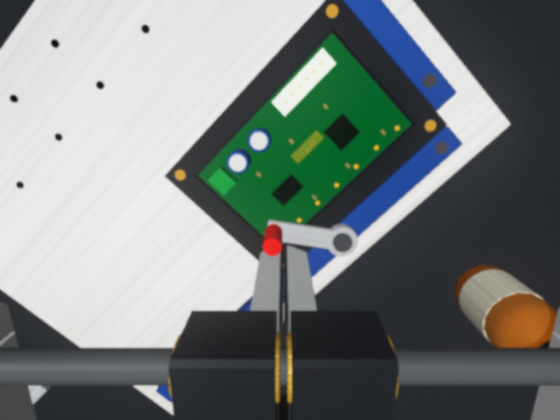

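The clip has turned to about 1.0 rad, with the pin at (272,240) against the fingers and the carrier undisturbed. Finish the sweep.

```bash
python3 -m creep '[[-1,[0.3,0,0],0],[-1,[0.6,0,0],0],[-1,[0.9,0,0],0],[-1,[1.2,0,0],0],[-1,[1.5,0,0],0],[-1,[1.8,0,0],0],[-1,[2,0,0],0],[-1,[2,0,0],0]]'; python3 -m creep '[[-1,[-1,0,0],0],[-1,[-3,0,0],0],[-1,[-3,0,-4],0],[-1,[-3,0,-8],0],[-1,[-5,0,-11],0],[-1,[-5,0,-11],0]]'; python3 - <<'E'
from h import *
P=manip.camera_params("wrist"); I=manip.camera("wrist")[:,:,::-1].copy(); print(here())
cv2.imwrite("pics/w7.png",I); measure(I,P)
for uv in [(0,0)]: pass
E
```

```text
clock: 14.0
eef_pos: [615.5, -14.8, 53.0]
eef_rot: [-3.141, -0.0, 2.249]
wrist_force: [0.5, 0.3, -0.1]
finger_gap: 0.4
finger_force: 0.2
clock: 14.6
eef_pos: [649.4, -56.0, 167.6]
eef_rot: [3.137, 0.005, 2.248]
wrist_force: [-0.3, -0.1, -0.8]
finger_gap: 0.7
finger_force: 0.0
(array([ 95.6, -17. , 150.6]), np.float64(134.93), array([ 0.2,  0.1, -0.8]), 14.65)
rail foot x 99.9 expect 85; slope (np.float32(0.0027951289), np.float32(99.88048))
stop foot y 135.7 expect 120; slope (np.float32(-0.42275164), np.float32(136.08293))
carrier ((39.47401809692383, 54.34324645996094), (88.39486694335938, 127.40077209472656), 0.08560813963413239)
pin px [285.70588235 125.41176471] at z54 fixture [[51.2 31.3]]
```

View pics/w7.png

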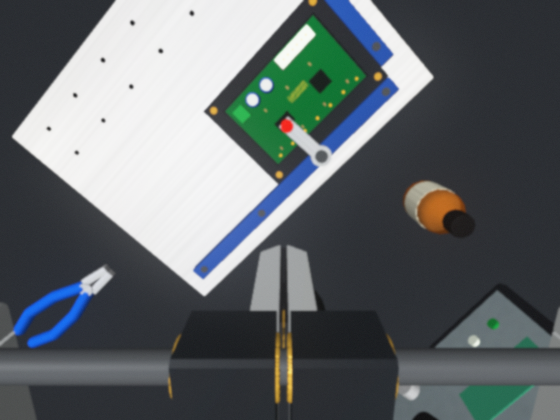

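The clip now points squarely across the rim, pin (286,125) and hinge (322,156), at about 1.47 rad. The carrier is unchanged against rail and stop. Its near edge measures −4.7 mm and its free end −9.4 mm, against the ideal −5 and −10. I'm handing in.

```bash
python3 -c "
from cell import manip;print(manip.sign_off())"
```

```text
the job is handed in; nothing more can be done
None
```

I handed the job in after 14.65 s of robot time: by my camera measurements the carrier is within about 1 mm of touching both the rail and the end stop, and the clip points across its rim at about 1.47 rad; the hand-in call gave no verdict.

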